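# Load the lunch tray, slide it in under the wire rack and shut the keeper

## Task

Swing the keeper with the red pin open, draw the steel lunch tray out from under the low wire rack to its front stops, and put every lunch thing that is on the counter (of: blue lunchbox, teaspoon, round green lid, round steel tin, orange-and-white snack box) flat on the floor of the tray, side by side, nothing on top of another or over the rim. Then slide the tray all the way back in under the rack against its back stop, never lifting it out of its guides, and swing the keeper fully shut across its front. Leave the spice jar, mug, tumbler, bowl and spatula where they are.

Things in the scene. Friction and masses are not known exactly. Their poses are not given: they have to be found in the camera images.
- dock: Fixed slideway on the counter: two aluminium rails 8 mm thick, 18 mm high (inner faces at y = -128 and +128 mm), with a back stop and turned-in lugs at the near end as front stops. Origin on the counter, mid-channel; x along the channel in under the rack, y left, z up. The tray origin is at x = 0 here when home against the back stop, at x = -158 mm against the front stops.
- rack_front (a point): Middle of the nearest wire of the low wire rack over the far half of the slideway, at x = 90 mm, 92 mm above the counter (lowest wires at 88 mm). The rack goes on to x = 250 mm and is 302 mm wide. Axes as the dock's.
- tray: Open steel tray, 266 mm long, 248 mm wide, walls 6 mm thick, 35 mm high, floor 4 mm thick; slides on the counter with 4 mm play each side. Origin on its underside below the grip bar at its front (robot) end; x to its far end, z up. Inside: x 0 to 254 mm, y -118 to +118 mm. Fully out, it is clear of the rack up to x = 240 mm. About 0.45 kg empty.
- tray_grip (a point): Centre of the tray's black grip bar, 12 x 12 mm in section, 82 mm long along the tray's y, 62 mm above the tray's underside on two posts on the front wall (open for 20 mm below between the posts). Axes as the tray's.
- keeper (a joint): Angle of the keeper bar in rad: 0 = fully shut (stop), lying across the tray's front in the dock's -y direction; grows as its tip swings towards the robot (-x of the dock), to 1.75 at most. It lets the tray pass only above about 1.45. The hinge axis is vertical and stiff: about 1.4 N at the pin moves it and it stays where it is left.
- keeper_hinge (a point): Point on the keeper's vertical hinge axis, 22 mm above the counter, at x = -22, y = +155 mm of the dock. The bar is a steel strip 12 mm thick, 24 to 36 mm above the counter, reaching 100 mm from the axis.
- keeper_pin (a point): Middle of the free part of the keeper's upright red round pin, 14 mm in diameter, 88 mm from the hinge axis; this point is 68 mm above the counter, the pin's top 78 mm. Shut, it stands at x = -22, y = +67 mm of the dock. Push or pinch it to swing the keeper.
- lunchbox: Origin: centre of its underside. Blue plastic lunchbox with a fixed pale-blue lid, 96 mm (x) by 62 mm (y) at the lid, 92 by 58 mm below it, 45 mm high, 0.1 to 0.2 kg. z up. May be absent.
- spoon: Steel teaspoon 130 mm long lying flat, handle 8.4 mm round bar along x, slightly arched. Origin on the counter below the middle of the handle; bowl (30 mm across, 8 mm high) towards +x. At the origin the bar's middle is 7.3 mm above the counter. 35 g. May be absent.
- spoon_bowl (a point): Middle of the teaspoon's bowl, 48 mm along x from its origin.
- spoon_end (a point): End of the teaspoon's handle, 66 mm along -x from its origin.
- green_lid: Origin: centre of its underside. Round green silicone lid, disc 66 mm in diameter and 8 mm thick with a central knob 20 mm in diameter that rises to 26 mm. z up. 40 g. May be absent.
- round_tin: Origin: centre of its underside. Round closed steel tin, 56 mm in diameter, 32 mm high, 0.12 kg. z up. May be absent.
- snack_box: Origin: centre of its underside. Square closed snack box, orange with a white band, 52 x 52 mm, 36 mm high, 0.1 kg. z up. May be absent.
- spice_jar: Bystander among the lunch things: amber glass jar with yellow cap, 44 mm in diameter, 65 mm high. Origin: centre of its underside. 
- mug: Bystander: white mug, 90 mm high. Origin: centre of its underside. 
- tumbler: Bystander: steel tumbler, 100 mm high. Origin: centre of its underside. 
- bowl: Bystander: terracotta bowl, 100 mm across, 45 mm high. Origin: centre of its underside. 
- spatula: Bystander: wooden spatula lying on the counter.
There are look-alikes about, which are no part of the job. Of the things like the lunchbox, leave any that is black; of the rest the smaller one is meant.

How it is judged:
On the way, in this order (a step that is already met when the one before it is completed fails the run):
1. the tray is drawn out to its front stops (within 18 mm) (x of tray in the frame of dock below -0.14 m), for 0.2 s.
2. with the tray still out (by 100 mm or more), every lunch thing that is there lies inside it (x of lunchbox in the frame of tray between 0.005 and 0.25 m and y of lunchbox in the frame of tray between -0.117 and 0.117 m and z of lunchbox in the frame of tray between -0.008 and 0.012 m and x of green_lid in the frame of tray between 0.005 and 0.25 m and y of green_lid in the frame of tray between -0.117 and 0.117 m and z of each of green_lid, round_tin, snack_box, spoon_bowl, spoon_end in the frame of tray above -0.008 m and (z of green_lid in the frame of tray below 0.012 m or (angle between green_lid's own z axis and vertical above 1.2 rad and z of green_lid in the frame of tray below 0.042 m)) and x of round_tin in the frame of tray between 0.005 and 0.25 m and y of round_tin in the frame of tray between -0.117 and 0.117 m and (z of round_tin in the frame of tray below 0.012 m or (angle between round_tin's own z axis and vertical above 1.2 rad and z of round_tin in the frame of tray below 0.042 m)) and x of snack_box in the frame of tray between 0.005 and 0.25 m and y of snack_box in the frame of tray between -0.117 and 0.117 m and (z of snack_box in the frame of tray below 0.012 m or (angle between snack_box's own z axis and vertical above 1.2 rad and z of snack_box in the frame of tray below 0.042 m)) and x of spoon_bowl in the frame of tray between 0.005 and 0.25 m and y of spoon_bowl in the frame of tray between -0.117 and 0.117 m and z of each of spoon_bowl, spoon_end in the frame of tray below 0.018 m and x of spoon_end in the frame of tray between 0.005 and 0.25 m and y of spoon_end in the frame of tray between -0.117 and 0.117 m and x of tray in the frame of dock below -0.1 m), for 0.2 s.
At the end, for the whole second after the job is handed in: Tray within 8 mm of the back stop, keeper within 0.08 rad of shut; every lunch thing that was there lies within the tray walls on its floor, none on another (underside within 8 mm of the floor, or tipped right over on the floor; lunchbox level within 0.3 rad); all at rest (x of tray in the frame of dock above -0.008 m and value of joint keeper below 0.08 rad and angle between lunchbox's own z axis and vertical below 0.3 rad and x of lunchbox in the frame of tray between 0.005 and 0.25 m and y of lunchbox in the frame of tray between -0.117 and 0.117 m and z of lunchbox in the frame of tray between -0.008 and 0.012 m and x of green_lid in the frame of tray between 0.005 and 0.25 m and y of green_lid in the frame of tray between -0.117 and 0.117 m and z of each of green_lid, round_tin, snack_box, spoon_bowl, spoon_end in the frame of tray above -0.008 m and (z of green_lid in the frame of tray below 0.012 m or (angle between green_lid's own z axis and vertical above 1.2 rad and z of green_lid in the frame of tray below 0.042 m)) and x of round_tin in the frame of tray between 0.005 and 0.25 m and y of round_tin in the frame of tray between -0.117 and 0.117 m and (z of round_tin in the frame of tray below 0.012 m or (angle between round_tin's own z axis and vertical above 1.2 rad and z of round_tin in the frame of tray below 0.042 m)) and x of snack_box in the frame of tray between 0.005 and 0.25 m and y of snack_box in the frame of tray between -0.117 and 0.117 m and (z of snack_box in the frame of tray below 0.012 m or (angle between snack_box's own z axis and vertical above 1.2 rad and z of snack_box in the frame of tray below 0.042 m)) and x of spoon_bowl in the frame of tray between 0.005 and 0.25 m and y of spoon_bowl in the frame of tray between -0.117 and 0.117 m and z of each of spoon_bowl, spoon_end in the frame of tray below 0.018 m and x of spoon_end in the frame of tray between 0.005 and 0.25 m and y of spoon_end in the frame of tray between -0.117 and 0.117 m and linear speed of each of lunchbox, green_lid, round_tin, snack_box, spoon, tray below 0.02 m/s); the robot touches nothing.
It fails at once if a bystander is moved by more than 30 mm (distance of any of spice_jar, mug, tumbler, bowl, spatula from where it was at the start of the episode above 0.03 m).
It fails at once if the tray is lifted more than 18 mm (height (world z) of tray above 0.018 m).
Of lunchbox, spoon, green_lid, round_tin, snack_box only 3 to 5 are there at a start; the rules pass over those that are not, and their reading is None.
At some moment in a run one of lunchbox, green_lid, round_tin, snack_box, spoon may be knocked a few centimetres aside while the robot is not near it.
Once in a run the grip may slacken for a moment while it holds something.
It also fails if it takes over 210 s, if anything falls off the work surface, if the arm or the gripper's body presses on something with over 40 N, if the wrist force passes 120 N, or if a joint passes its speed limit or range.

## Robot

A 7-joint arm with a two-finger parallel gripper is mounted at the origin on the work surface. World frame = base frame: x ahead of the robot, y to its left, z up, the work surface at z = 0. Lengths are in m, angles in rad, forces in N, time in s.
With the tool pointing down it reaches from about 0.4 to 0.85 m from the base axis. Payload 10.4 kg.
Tool frame: the origin (TCP) lies on the centre line of the jaws, within the pads' length; the fingertips stand 25 mm ahead of it and the grasp point (between the pads) lies 6 mm ahead of it; z points along the fingers, y is the line along which they close (so a half turn about z gives the same grasp; the last joint's range is limited). The gripper opens to 85 mm and grips with 20 to 120 N. Pads are 22 mm wide; open, the fingers measure 114 mm over their backs; the gripper's body (76 mm by 85 mm) begins 54 mm behind the grasp point. The pads swing forward as they close: fully open they stand 13 mm farther back than shut.
Start: joints at [1.121, 0.332, -0.065, 1.46, 0.022, 1.35, -0.088], TCP at [0.259, -0.569, 0.256] pointing down, gripper open.
Joint ranges: [-2.6, 2.6], [-0.5, 2.12], [-1.47, 1.34], [0.16, 2.42], [-1.27, 4.41], [0.06, 2.06], [-2.6, 2.6]. Speed limits (rad/s): [2.22, 2.22, 2.79, 2.79, 3.14, 3.14, 3.14].

## Interface

Orientations are given as [roll, pitch, yaw] about the fixed x, y, z axes, in that order (R = Rz(yaw) Ry(pitch) Rx(roll)).
In Python, from rig import arm gives the robot as it stands.
- The arm moves only by the tool step_arm, never from a script. Its argument "deltas" is a list of rows, each a list of 2 entries, a list of its own where there are three numbers: the shift along the tool's x, y, z in units of 400 mm (1.0 is 400 mm), then the turn, a rotation vector about the tool's x, y, z in units of 90 degrees (1.0 is 90 degrees). In form: [[[dx, dy, dz], [rx, ry, rz]], ...]. A call has 1 to 5 rows; each row is the pose to reach, as a shift and turn from the pose commanded when the call began, along the tool's axes at that moment; what a row does not reach only later rows make up. A row lasts 1/8 s, in which the tool goes at most 62.5 mm and 10.7 degrees, less where a joint would pass 70% of its speed; a pose out of reach is approached as far as the arm can. A call with a number of a shift or a turn outside -1 to 1 is refused whole. A call with a gripper value outside its range is refused whole. "jaw" is the opening, from 0 (shut) to 1 (fully open), set as the call begins (left out, the last holds). The fingers move at their own pace and stop on an object; "grip_force" is the grip in N (left out, the last holds). Time passes only in rows, so rows that repeat a pose let the fingers close. It gives the time, the measured TCP pose, the force, the opening and the grip force at its end, in the units of the state.
- arm.state(): the state, without advancing time (a new reading comes with each control period).
- arm.capture(name): name is "scene" or "top"; returns a dict with "pixels" (384x512x3 uint8, blue, green, red), "depth" (384x512 float32, m along the optical axis (not along the pixel's ray), 0 where there is no reading), "intrinsics" (3x3 intrinsics, pixels), "R" (3x3) and "t" (3): a world point X has camera coordinates R X + t. Camera axes: x right, y down, z forward; pixel columns grow to the right and rows downward; lengths in m; the calibration is good to about 2 mm. A picture is of the moment at which its call begins.
- arm.sign_off(): hands the job in; it is judged then, once.
The state is a dict: "time_s": time; "joint_positions": joint angles; "qd": joint speeds; "effort": joint torques, N m; "tcp_pos": TCP position; "orientation": TCP orientation; "wrist_force": force on the tool from outside, world axes, zero at the start; "moment": the same for the moment, N m; "finger_gap": opening from 0.0 (shut) to 1.0 (fully open); "gripper_force": force on a finger pad.
Only numpy, scipy, OpenCV 4.12 (cv2) and the standard library are available. Lean on these libraries where they do the work, as an engineer would, in place of code of your own. Each camera call takes 0.05 s, during which the arm holds its last target. There are 200 camera calls.

## Working session

There is one attempt and no reset: what is moved stays moved. The work goes in short steps, Python scripts to look and compute and a tool call to move; the robot and the scene stay as the last step left them, time stands still between calls to the robot, and variables do not carry over. Pictures are saved under pics/ and viewed, at most 14 in all, crops included, and the job is handed in when it is done.

Besides the shell and the picture viewer there is one more tool, called after "Request:" as a command line: name --argument value ..., lists and objects as JSON in quotes. step_arm: Moves the arm, as the interface text tells. Its arguments: {"type":"object","properties":{"deltas":{"type":"array"},"jaw":{"type":"number"},"grip_force":{"type":"number"}},"required":["deltas"]}

```bash
ls; mkdir -p pics; cat > h.py <<'E'
import numpy as np, cv2
from rig import arm
from scipy.spatial.transform import Rotation as Ro
def cap(n):
    c=arm.capture(n); return c
def cloud(c):
    K=c["intrinsics"]; d=c["depth"]; v,u=np.indices(d.shape)
    X=np.stack([(u-K[0,2])/K[0,0]*d,(v-K[1,2])/K[1,1]*d,d],-1)
    W=(X-c["t"])@np.asarray(c["R"]); W[d==0]=np.nan; return W
E
python3 - <<'E'
from h import *
for n in("scene","top"):
    c=cap(n); cv2.imwrite(f"pics/{n}0.png",c["pixels"]); np.savez(n+"0.npz",**c)
    print(n,np.round(c["intrinsics"],1).tolist(),np.round(c["R"],3).tolist(),np.round(c["t"],3))
print(arm.state())
E
```

```text
pics
scene [[359.1, 0.0, 260.3], [0.0, 359.1, 188.8], [0.0, 0.0, 1.0]] [[0.423, 0.906, 0.014], [0.769, -0.351, -0.534], [-0.479, 0.237, -0.845]] [-0.289 -0.364  1.385]
top [[431.1, 0.0, 256.4], [0.0, 431.1, 187.5], [0.0, 0.0, 1.0]] [[-0.024, -1.0, 0.013], [-0.997, 0.023, -0.075], [0.074, -0.015, -0.997]] [0.045 0.582 1.439]
{'time_s': 0.1, 'joint_positions': array([ 1.12140071,  0.33279054, -0.06469642,  1.46087921,  0.02164402,
        1.34991786, -0.088536  ]), 'qd': array([-3.99285780e-04, -1.19368892e-03, -6.58558569e-05, -1.64020217e-03,
        9.71657399e-04, -1.63213840e-04, -2.12000817e-04]), 'effort': array([ 1.54156329e-03, -6.26740551e+01,  4.93814726e-02, -3.92429173e+01,
        1.64814392e-02,  6.94367511e-03,  7.02218230e-06]), 'tcp_pos': array([ 0.25857399, -0.56865361,  0.25559636]), 'orientation': array([-3.14029839e+00,  1.04809685e-04,  4.26785642e-01]), 'wrist_force': array([-0.02481505,  0.3828386 , -0.04817363]), 'moment': array([-0.01112971, -0.04000076,  0.05449615]), 'gripper_force': 0.0, 'finger_gap': 1.00379608191089}
```

View pics/scene0.png

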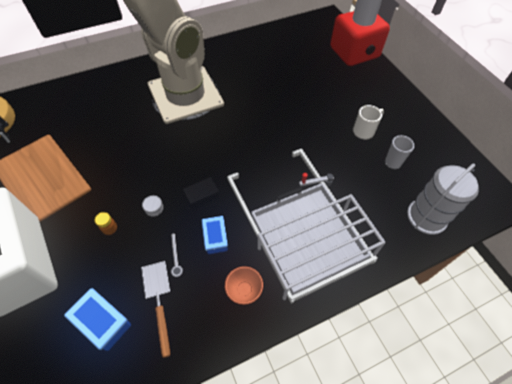

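View pics/top0.png

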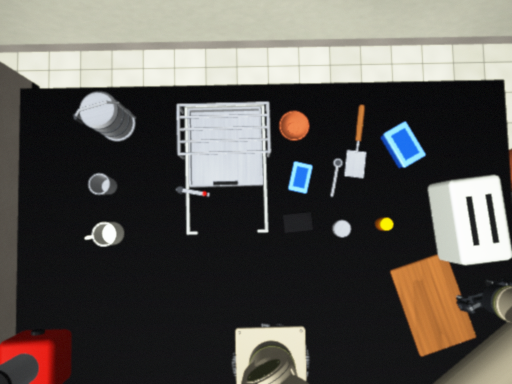

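Top view: small blue lunchbox at (301,177), big look-alike at (404,145), black one at (297,222), spoon bowl at (338,163) with its handle running to (334,195), tin (342,228). The spice jar is at (386,224), the keeper pin at (206,194) and the grip bar at (226,183). I see no green lid or snack box. Next I'll measure.

```bash
python3 - <<'E'
from h import *
c=dict(np.load("top0.npz")); W=cloud(c); P=c["pixels"].astype(int)
hsv=cv2.cvtColor(c["pixels"],cv2.COLOR_BGR2HSV)
def box(u0,u1,v0,v1,zlo,zhi,ext=None):
    w=W[v0:v1,u0:u1]; m=(w[...,2]>zlo)&(w[...,2]<zhi)
    if ext is not None: m&=ext[v0:v1,u0:u1]
    return w[m]
def rect(n,p):
    r=cv2.minAreaRect((p[:,:2]*1000).astype(np.float32)); print(n,len(p),'rect',np.round(r[0],1),np.round(r[1],1),round(r[2],1),'z',np.round(np.percentile(p[:,2],[5,50,95]),4))
rect('lunch',box(285,318,158,196,.035,.06)); rect('big',box(378,430,118,170,.03,.09)); rect('black',box(280,316,210,236,.012,.08))
rect('tin',box(330,354,216,240,.022,.05)); rect('jar',box(374,400,214,234,.055,.08))
sp=box(328,346,156,200,.003,.03); rect('spoon',sp)
gray=hsv[...,2]>70
s=box(328,346,156,200,-.02,.03,gray); rect('spoonc',s)
i=s[:,0].argsort(); q=s[i]
for a in np.array_split(q,8): print(np.round(a.mean(0)*1000,1))
red=((hsv[...,0]<8)|(hsv[...,0]>172))&(hsv[...,1]>130)
p=box(195,215,185,202,.0,.1,red); rect('pin',p); print(np.round(p[p[:,2]>.065].mean(0),4))
k=box(172,215,183,202,.028,.045);rect('keeper',k)
g=box(205,250,176,192,.05,.08); rect('grip',g)
for n,b in(('railL',(183,195,205,228)),('railR',(262,272,195,228))):
    rect(n,box(*b,.010,.03))
rect('lugs',box(183,200,228,238,.01,.03))
rect('spat',box(340,372,100,182,.004,.05))
for u,v in((297,222),(301,177),(338,163),(334,193),(294,125)): print((u,v),np.round(W[v,u],3))
r=box(175,275,95,160,.08,.1); rect('rack',r)
E
```

```text
lunch 525 rect [ 613.6 -115.9] [62.5 95.9] 76.0 z [0.0406 0.0459 0.0514]
big 1079 rect [ 714.2 -465. ] [132.8  88.4] 28.4 z [0.0434 0.0632 0.0686]
black 541 rect [ 463.5 -102.5] [61.9 96.7] 4.6 z [0.0407 0.0458 0.0507]
tin 225 rect [ 439.3 -251.2] [53.4 54.6] 41.5 z [0.0267 0.0323 0.0371]
jar 125 rect [ 451.6 -390.9] [38.8 36.2] 89.0 z [0.0594 0.0654 0.0717]
spoon 310 rect [ 612.9 -245.5] [ 59.5 149.5] 87.8 z [0.0032 0.0059 0.0132]
spoonc 218 rect [ 613.5 -252. ] [ 46.9 134.8] 82.8 z [-0.0019  0.0068  0.0137]
[ 561.  -227.9    6.5]
[ 585.  -233.1    7.1]
[ 608.3 -239.3    7.4]
[ 627.  -252.9    5.8]
[ 642.7 -254.     4.9]
[ 655.9 -252.7    6.9]
[ 665.  -252.7    6.8]
[ 674.2 -253.5    5.3]
pin 19 rect [567.1 202.5] [12.5 17.4] 76.3 z [0.0013 0.0738 0.0824]
[0.5644 0.2013 0.0763]
keeper 168 rect [582.7 237.9] [126.1  40.9] 83.9 z [0.0307 0.0366 0.042 ]
grip 99 rect [598.5 134.4] [79.  10.7] 88.8 z [0.0637 0.0672 0.0717]
railL 62 rect [492.4 264.9] [ 7.3 74.1] 89.9 z [0.0103 0.0167 0.0231]
railR 82 rect [503.3   4.3] [ 28.1 107.4] 80.9 z [0.0131 0.0191 0.0235]
lugs 32 rect [443.2 253. ] [30.7 16.9] 88.8 z [0.0136 0.018  0.0235]
spat 801 rect [ 741.1 -316.2] [108.7 286.1] 87.5 z [0.0042 0.0066 0.0216]
(297, 222) [ 0.463 -0.1    0.048]
(301, 177) [ 0.613 -0.118  0.047]
(338, 163) [ 0.662 -0.251  0.011]
(334, 193) [ 0.559 -0.235  0.002]
(294, 125) [ 0.8   -0.105  0.001]
rack 1281 rect [774.8 135.7] [169.7 302.9] 0.6 z [0.0905 0.0953 0.0992]
```

```bash
cat > go.py <<'E'
import sys
from h import *
# usage: go.py x y z yawdeg  -> remaining delta in tool units
s=arm.state(); x,y,z,yw=map(float,sys.argv[1:5])
R0=Ro.from_euler('xyz',s["orientation"]); R1=Ro.from_euler('xyz',[np.pi,0,np.radians(yw)])
d=R0.inv().apply(np.array([x,y,z])-s["tcp_pos"])/.4; r=(R0.inv()*R1).as_rotvec()/(np.pi/2)
print(np.round(d,3),np.round(r,3),'t',s["time_s"],np.round(s["tcp_pos"],4),np.round(s["orientation"],3),'gap',round(float(s["finger_gap"]),3),np.round(s["wrist_force"],1))
E
python3 go.py .5644 .2013 .2 90
```

```text
[ 1.493 -1.436  0.141] [-0.001 -0.    -0.728] t 0.1 [ 0.2586 -0.5687  0.2556] [-3.14   0.     0.427] gap 1.004 [-0.   0.4 -0. ]
```

Request:
step_arm --deltas '[[[0.1,-0.096,0],[0,0,-0.1]],[[0.2,-0.19,0],[0,0,-0.2]],[[0.3,-0.29,0],[0,0,-0.3]],[[0.4,-0.38,0],[0,0,-0.4]],[[0.5,-0.48,0],[0,0,-0.5]]]' --jaw 0.5

```text
time_s: 0.72
tcp_pos: [0.3617, -0.3096, 0.2561]
orientation: [-3.141, 0.0, 1.217]
wrist_force: [1.5, 2.3, 1.0]
finger_gap: 0.501
gripper_force: 0.0
```

```bash
python3 go.py .5644 .2013 .15 90
```

```text
[1.374 0.033 0.265] [-0.     0.    -0.225] t 0.725 [ 0.3617 -0.3096  0.2561] [-3.141  0.     1.217] gap 0.501 [1.5 2.3 1. ]
```

Request:
step_arm --deltas '[[[0.15,0,0],[0,0,-0.1]],[[0.3,0,0],[0,0,-0.22]],[[0.45,0.01,0],[0,0,-0.22]],[[0.6,0.01,0],[0,0,-0.22]],[[0.7,0.02,0],[0,0,-0.22]]]'

```text
time_s: 1.35
tcp_pos: [0.4674, -0.0491, 0.2564]
orientation: [3.141, 0.0, 1.56]
wrist_force: [0.1, 0.1, -0.4]
finger_gap: 0.502
gripper_force: 0.0
```

```bash
python3 go.py .5644 .2013 .15 90
```

```text
[0.629 0.236 0.266] [ 0.     0.    -0.007] t 1.35 [ 0.4674 -0.0491  0.2564] [3.141 0.    1.56 ] gap 0.502 [ 0.1  0.1 -0.4]
```

Request:
step_arm --deltas '[[[0.15,0.06,0.05],[0,0,0]],[[0.3,0.12,0.1],[0,0,0]],[[0.45,0.18,0.15],[0,0,0]],[[0.6,0.23,0.2],[0,0,0]],[[0.6,0.23,0.2],[0,0,0]]]'

```text
time_s: 1.98
tcp_pos: [0.5613, 0.1909, 0.1744]
orientation: [-3.139, -0.002, 1.562]
wrist_force: [0.1, -0.6, 1.0]
finger_gap: 0.5
gripper_force: 0.0
```

```bash
python3 go.py .5644 .2013 .074 90;  python3 - <<'E'
from h import *
c=cap("top"); W=cloud(c); cv2.imwrite("pics/a.png",c["pixels"])
c=cap("scene"); W=cloud(c);hsv=cv2.cvtColor(c["pixels"],cv2.COLOR_BGR2HSV)
red=((hsv[...,0]<8)|(hsv[...,0]>172))&(hsv[...,1]>130)&(abs(W[...,0]-.565)<.05)&(abs(W[...,1]-.2)<.05)&(W[...,2]>.04)&(W[...,2]<.1)
print(np.round(W[red],3)[:30])
E
```

```text
[0.026 0.008 0.251] [-0.002 -0.001 -0.005] t 1.975 [0.5613 0.1909 0.1744] [-3.139e+00 -2.000e-03  1.562e+00] gap 0.5 [ 0.1 -0.6  1. ]
[[0.56  0.204 0.081]
 [0.56  0.208 0.078]
 [0.562 0.21  0.08 ]
 [0.562 0.2   0.081]
 [0.563 0.203 0.081]
 [0.565 0.205 0.081]
 [0.564 0.209 0.079]
 [0.565 0.212 0.078]
 [0.564 0.199 0.079]
 [0.566 0.201 0.08 ]
 [0.567 0.204 0.08 ]
 [0.568 0.207 0.079]
 [0.567 0.211 0.076]
 [0.565 0.199 0.074]
 [0.568 0.2   0.078]
 [0.57  0.203 0.079]
 [0.569 0.207 0.075]
 [0.565 0.2   0.069]
 [0.57  0.203 0.074]
 [0.57  0.207 0.072]
 [0.561 0.2   0.058]
 [0.565 0.2   0.063]
 [0.567 0.202 0.065]
 [0.57  0.204 0.068]
 [0.568 0.209 0.062]
 [0.563 0.199 0.055]
 [0.566 0.2   0.058]
 [0.568 0.202 0.06 ]
 [0.57  0.205 0.061]
 [0.563 0.199 0.05 ]]
```

Request:
step_arm --deltas '[[[0.033,0.009,0.1],[0,0,0]],[[0.033,0.009,0.2],[0,0,0]],[[0.033,0.009,0.25],[0,0,0]],[[0.033,0.009,0.25],[0,0,0]]]'

```text
time_s: 2.58
tcp_pos: [0.5656, 0.1987, 0.0757]
orientation: [-3.14, 0.001, 1.557]
wrist_force: [0.8, 0.4, 0.9]
finger_gap: 0.498
gripper_force: 0.0
```

Request:
step_arm --deltas '[[[0,0,0],[0,0,0]],[[0,0,0],[0,0,0]],[[0,0,0],[0,0,0]],[[0,0,0],[0,0,0]]]' --jaw 0 --grip_force 30

```text
time_s: 3.08
tcp_pos: [0.5668, 0.1999, 0.078]
orientation: [3.139, 0.0, 1.557]
wrist_force: [-1.3, -2.2, 8.0]
finger_gap: 0.15
gripper_force: 30.2
```

Request:
step_arm --deltas '[[[0.006,-0.026,-0.005],[0,0,0]],[[0.015,-0.053,-0.005],[0,0,0]],[[0.03,-0.082,-0.005],[0,0,0]],[[0.049,-0.109,-0.005],[0,0,0]],[[0.072,-0.132,-0.005],[0,0,0]]]'

```text
time_s: 3.7
tcp_pos: [0.5128, 0.2296, 0.0784]
orientation: [3.141, 0.001, 1.558]
wrist_force: [4.1, -3.7, -3.3]
finger_gap: 0.149
gripper_force: 30.0
```

Request:
step_arm --deltas '[[[0.027,-0.02,0],[0,0,0]],[[0.057,-0.036,0],[0,0,0]],[[0.087,-0.047,0],[0,0,0]],[[0.12,-0.054,0],[0,0,0]],[[0.15,-0.055,0],[0,0,0]]]'

```text
time_s: 4.32
tcp_pos: [0.4932, 0.2904, 0.0787]
orientation: [3.14, -0.0, 1.557]
wrist_force: [9.3, -4.7, -1.4]
finger_gap: 0.15
gripper_force: 29.9
```

Request:
step_arm --deltas '[[[0.02,0.001,0],[0,0,0]],[[0.02,0.001,0],[0,0,0]]]'

```text
time_s: 4.58
tcp_pos: [0.4941, 0.2987, 0.0787]
orientation: [3.139, -0.001, 1.558]
wrist_force: [8.0, -2.3, -2.2]
finger_gap: 0.151
gripper_force: 29.9
```

Request:
step_arm --deltas '[[[0,0,0],[0,0,0]],[[0,0,0],[0,0,0]],[[0,0,-0.1],[0,0,0]],[[0,0,-0.2],[0,0,0]],[[0,0,-0.2],[0,0,0]]]' --jaw 0.6

```text
time_s: 5.2
tcp_pos: [0.4936, 0.2995, 0.1615]
orientation: [3.137, -0.003, 1.559]
wrist_force: [-0.2, -0.1, 0.3]
finger_gap: 0.599
gripper_force: 0.0
```

```bash
python3 go.py .597 .134 .155 90;  python3 - <<'E'
from h import *
c=cap("scene"); W=cloud(c);hsv=cv2.cvtColor(c["pixels"],cv2.COLOR_BGR2HSV); cv2.imwrite("pics/b.png",c["pixels"])
red=((hsv[...,0]<8)|(hsv[...,0]>172))&(hsv[...,1]>130)&(abs(W[...,0]-.5)<.1)&(abs(W[...,1]-.27)<.1)&(W[...,2]>.04)&(W[...,2]<.1)
p=W[red];print(len(p),np.round(p.mean(0),3))
m=(W[...,2]>.05)&(W[...,2]<.08)&(abs(W[...,0]-.597)<.03)&(abs(W[...,1]-.134)<.05)
print(np.round(W[m].mean(0),3), cv2.minAreaRect((W[m][:,:2]*1000).astype(np.float32)))
E
```

```text
[-0.411  0.264  0.016] [ 0.003 -0.002 -0.008] t 5.2 [0.4936 0.2995 0.1615] [ 3.137e+00 -3.000e-03  1.559e+00] gap 0.599 [-0.2 -0.1  0.3]
39 [0.496 0.304 0.065]
[0.598 0.135 0.066] ((597.2359008789062, 136.55224609375), (81.5733642578125, 13.498623847961426), 89.21987915039062)
```

Request:
step_arm --deltas '[[[-0.13,0.09,0],[0,0,0]],[[-0.26,0.18,0],[0,0,0]],[[-0.4,0.265,0],[0,0,0]],[[-0.4,0.265,0.1],[0,0,0]],[[-0.4,0.265,0.22],[0,0,0]]]'

```text
time_s: 5.88
tcp_pos: [0.597, 0.1352, 0.0684]
orientation: [-3.142, -0.0, 1.556]
wrist_force: [1.4, 0.9, -0.7]
finger_gap: 0.6
gripper_force: 0.0
```

Request:
step_arm --deltas '[[[0,0,0],[0,0,0]],[[0,0,0],[0,0,0]],[[0,0,0],[0,0,0]],[[0,0,0],[0,0,0]],[[0,0,0],[0,0,0]]]' --jaw 0 --grip_force 40

```text
time_s: 6.5
tcp_pos: [0.5975, 0.1371, 0.0719]
orientation: [3.139, -0.001, 1.558]
wrist_force: [-1.3, 1.6, 6.2]
finger_gap: 0.129
gripper_force: 42.5
```

Request:
step_arm --deltas '[[[0,-0.06,0],[0,0,0]],[[0,-0.13,0],[0,0,0]],[[0,-0.2,0],[0,0,0]],[[0,-0.26,0],[0,0,0]],[[0,-0.31,0],[0,0,0]]]'

```text
time_s: 7.12
tcp_pos: [0.4741, 0.1379, 0.0718]
orientation: [3.137, -0.0, 1.557]
wrist_force: [5.9, -0.3, 6.0]
finger_gap: 0.133
gripper_force: 42.0
```

Request:
step_arm --deltas '[[[0,-0.04,0],[0,0,0]],[[0,-0.07,0],[0,0,0]],[[0,-0.08,0],[0,0,0]],[[0,-0.08,0],[0,0,0]],[[0,-0.08,0],[0,0,0]]]'

```text
time_s: 7.75
tcp_pos: [0.4448, 0.1384, 0.072]
orientation: [3.133, -0.002, 1.557]
wrist_force: [15.5, 0.1, -4.6]
finger_gap: 0.132
gripper_force: 41.9
```

Request:
step_arm --deltas '[[[0,0,0],[0,0,0]],[[0,0,0],[0,0,0]],[[0,0,-0.12],[0,0,0]],[[0,0,-0.24],[0,0,0]],[[0,0,-0.3],[0,0,0]]]' --jaw 0.6

```text
time_s: 8.38
tcp_pos: [0.4409, 0.1387, 0.1925]
orientation: [3.14, 0.0, 1.558]
wrist_force: [0.1, 1.1, -0.8]
finger_gap: 0.6
gripper_force: 0.0
```

```bash
python3 go.py .6136 -.1159 .15 -14;  python3 - <<'E'
from h import *
c=cap("scene"); W=cloud(c); cv2.imwrite("pics/c.png",c["pixels"])
m=(W[...,2]>.05)&(W[...,2]<.08)&(abs(W[...,0]-.44)<.03)&(abs(W[...,1]-.134)<.06)
print(np.round(W[m].mean(0),3), cv2.minAreaRect((W[m][:,:2]*1000).astype(np.float32)))
E
```

```text
[-0.631  0.44   0.107] [ 1.000e-03 -1.000e-03  1.147e+00] t 8.375 [0.4409 0.1387 0.1925] [3.14  0.    1.558] gap 0.6 [ 0.1  1.1 -0.8]
[0.447 0.137 0.066] ((444.5976257324219, 138.32167053222656), (15.5625581741333, 82.49559783935547), 1.2341760396957397)
```

View pics/c.png

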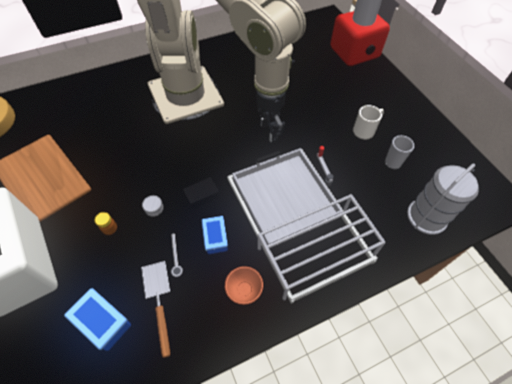

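Request:
step_arm --deltas '[[[-0.11,0.08,0],[0,0,-0.11]],[[-0.22,0.16,0],[0,0,-0.22]],[[-0.33,0.24,0],[0,0,-0.33]],[[-0.44,0.32,0],[0,0,-0.44]],[[-0.55,0.4,0],[0,0,-0.55]]]' --jaw 1

```text
time_s: 9.05
tcp_pos: [0.5982, -0.0851, 0.1896]
orientation: [-3.141, -0.001, 2.428]
wrist_force: [0.7, 1.2, 0.8]
finger_gap: 1.003
gripper_force: 0.0
```

```bash
python3 go.py .6136 -.1159 .15 166
```

```text
[-0.08  -0.033  0.099] [-0.    -0.001 -0.299] t 9.05 [ 0.5982 -0.0851  0.1896] [-3.141e+00 -1.000e-03  2.428e+00] gap 1.003 [0.7 1.2 0.8]
```

Request:
step_arm --deltas '[[[-0.06,-0.03,0.0],[0,0,-0.1]],[[-0.07,-0.033,0.05],[0,0,-0.2]],[[-0.075,-0.033,0.1],[0,0,-0.299]],[[-0.075,-0.033,0.1],[0,0,-0.299]],[[-0.075,-0.033,0.1],[0,0,-0.299]]]'

```text
time_s: 9.68
tcp_pos: [0.6118, -0.1131, 0.1508]
orientation: [3.141, 0.0, 2.888]
wrist_force: [-0.5, -0.3, 0.1]
finger_gap: 1.004
gripper_force: 0.0
```

```bash
python3 go.py .6136 -.1159 .036 166; python3 - <<'E'
from h import *
c=cap("scene"); W=cloud(c);hsv=cv2.cvtColor(c["pixels"],cv2.COLOR_BGR2HSV)
m=(W[...,2]>.035)&(W[...,2]<.06)&(abs(W[...,0]-.61)<.1)&(abs(W[...,1]+.116)<.08)&(hsv[...,0]>90)&(hsv[...,0]<130)&(hsv[...,1]>80)
print(m.sum(),cv2.minAreaRect((W[m][:,:2]*1000).astype(np.float32)))
E
```

```text
[-0.006 -0.006  0.287] [ 0.     0.    -0.006] t 9.675 [ 0.6118 -0.1131  0.1508] [3.141 0.    2.888] gap 1.004 [-0.5 -0.3  0.1]
674 ((612.9203491210938, -112.89942169189453), (61.98137283325195, 96.14546966552734), 75.87197875976562)
```

Request:
step_arm --deltas '[[[-0.005,-0.004,0.1],[0,0,0]],[[-0.005,-0.004,0.2],[0,0,0]],[[-0.005,-0.004,0.28],[0,0,0]],[[-0.005,-0.004,0.285],[0,0,0]],[[-0.005,-0.004,0.285],[0,0,0]]]'

```text
time_s: 10.35
tcp_pos: [0.6142, -0.1153, 0.038]
orientation: [3.141, 0.002, 2.891]
wrist_force: [0.2, -0.5, 0.8]
finger_gap: 0.998
gripper_force: 0.0
```

Request:
step_arm --deltas '[[[0,0,0],[0,0,0]],[[0,0,0],[0,0,0]],[[0,0,0],[0,0,0]],[[0,0,0],[0,0,0]]]' --jaw 0 --grip_force 50

```text
time_s: 10.85
tcp_pos: [0.6144, -0.1154, 0.0383]
orientation: [3.142, 0.003, 2.891]
wrist_force: [-1.2, 1.2, 7.6]
finger_gap: 0.714
gripper_force: 54.0
```

Request:
step_arm --deltas '[[[0,0,-0.06],[0,0,0]],[[0,0,-0.14],[0,0,0]],[[0,0,-0.22],[0,0,0]],[[0,0,-0.3],[0,0,0]],[[0,0,-0.3],[0,0,0]]]'

```text
time_s: 11.48
tcp_pos: [0.6149, -0.1153, 0.1608]
orientation: [-3.142, 0.006, 2.891]
wrist_force: [-0.8, -0.5, -2.2]
finger_gap: 0.721
gripper_force: 55.2
```

```bash
python3 go.py .57 .078 .15 180
```

```text
[0.229 0.441 0.026] [-0.     0.004 -0.159] t 11.475 [ 0.6149 -0.1153  0.1608] [-3.142  0.006  2.891] gap 0.721 [-0.8 -0.5 -2.2]
```

Request:
step_arm --deltas '[[[0.05,0.11,0],[0,0,-0.04]],[[0.12,0.22,0],[0,0,-0.08]],[[0.18,0.34,0],[0,0,-0.12]],[[0.231,0.45,0],[0,0,-0.159]],[[0.231,0.45,0],[0,0,-0.159]]]'

```text
time_s: 12.1
tcp_pos: [0.5668, 0.0867, 0.1569]
orientation: [3.14, -0.0, -3.134]
wrist_force: [0.4, -0.1, -1.3]
finger_gap: 0.714
gripper_force: 55.1
```

```bash
python3 go.py .57 .082 .043 180
```

```text
[-0.008 -0.012  0.285] [ 0.001 -0.     0.005] t 12.1 [0.5668 0.0867 0.1569] [ 3.14  -0.    -3.134] gap 0.714 [ 0.4 -0.1 -1.3]
```

Request:
step_arm --deltas '[[[-0.006,-0.01,0.1],[0,0,0]],[[-0.006,-0.01,0.2],[0,0,0]],[[-0.006,-0.01,0.26],[0,0,0]],[[-0.006,-0.01,0.28],[0,0,0]],[[-0.006,-0.01,0.285],[0,0,0]]]'

```text
time_s: 12.72
tcp_pos: [0.5709, 0.0774, 0.0426]
orientation: [-3.141, 0.0, 3.14]
wrist_force: [-0.2, 0.6, -1.1]
finger_gap: 0.713
gripper_force: 55.1
```

Request:
step_arm --deltas '[[[0,0,0],[0,0,0]],[[0,0,0],[0,0,0]],[[0,0,0],[0,0,0]]]' --jaw 0.87

```text
time_s: 13.1
tcp_pos: [0.5711, 0.0778, 0.0429]
orientation: [-3.141, 0.001, 3.141]
wrist_force: [-1.2, 0.2, -0.4]
finger_gap: 0.871
gripper_force: 0.0
```

Request:
step_arm --deltas '[[[0,0,-0.06],[0,0,0]],[[0,0,-0.16],[0,0,0]],[[0,0,-0.28],[0,0,0]],[[0,0,-0.35],[0,0,0]]]'

```text
time_s: 13.6
tcp_pos: [0.5713, 0.0782, 0.185]
orientation: [-3.142, 0.003, 3.141]
wrist_force: [0.3, 0.0, -0.0]
finger_gap: 0.874
gripper_force: 0.0
```

```bash
cat > look.py <<'E'
from h import *
c=cap("top"); W=cloud(c);hsv=cv2.cvtColor(c["pixels"],cv2.COLOR_BGR2HSV); cv2.imwrite("pics/l%d.png"%int(arm.state()["time_s"]*10),c["pixels"])
def r(n,m): 
    p=W[m]; print(n,m.sum()); 
    if len(p)>4: q=cv2.minAreaRect((p[:,:2]*1000).astype(np.float32)); print('  ',np.round(q[0],1),np.round(q[1],1),round(q[2],1),'z',np.round(np.median(p[:,2]),4))
X,Y,Z=W[...,0],W[...,1],W[...,2]
blue=(hsv[...,0]>90)&(hsv[...,0]<130)&(hsv[...,1]>80)
r('lunch',blue&(Z>.03)&(Z<.065)&(X<.7)&(Y>-.2)&(Y<.3))
r('tin',(Z>.022)&(Z<.05)&(X>.38)&(X<.52)&(Y>-.31)&(Y<-.19)&(hsv[...,1]<80))
s=(Z>.003)&(Z<.03)&(X>.5)&(X<.72)&(Y>-.285)&(Y<-.19)&(hsv[...,2]>70)
s=(cv2.morphologyEx(s.astype(np.uint8),cv2.MORPH_CLOSE,np.ones((3,3)))>0)&s
r('spoon',s); p=W[s]; p=p[p[:,0].argsort()]
for a in np.array_split(p,10): print('   ',np.round(np.median(a,0)*1000,1),len(a))
E
python3 look.py;python3 go.py .4393 -.2512 .15 140
```

```text
lunch 0
tin 228
   [ 439.7 -251.3] [54.2 54.6] 44.5 z 0.0322
spoon 179
   [ 624.2 -256.4] [ 51.8 156.7] 83.3 z 0.0087
    [ 559.  -226.9    9.1] 18
    [ 579.7 -231.3    9.6] 18
    [ 603.9 -236.8   11.9] 18
    [ 624.3 -243.8    6.9] 18
    [ 637.3 -247.9    8. ] 18
    [ 651.5 -249.6    5.1] 18
    [ 658.1 -253.3   10. ] 18
    [ 664.7 -252.5    6.6] 18
    [ 669.  -253.4   10.5] 18
    [ 676.1 -259.8    6.6] 17
[ 0.333 -0.825  0.093] [0.002 0.004 0.444] t 13.65 [0.5725 0.0787 0.188 ] [3.141 0.006 3.141] gap 0.869 [1.4 0.2 2.9]
```

Request:
step_arm --deltas '[[[0.05,-0.13,0],[0,0,0.11]],[[0.1,-0.26,0],[0,0,0.22]],[[0.15,-0.39,0],[0,0,0.33]],[[0.2,-0.52,0],[0,0,0.44]],[[0.26,-0.65,0],[0,0,0.55]]]' --jaw 1

```text
time_s: 14.28
tcp_pos: [0.4659, -0.1837, 0.1826]
orientation: [3.141, 0.001, 2.272]
wrist_force: [0.8, -0.6, 0.6]
finger_gap: 1.001
gripper_force: 0.0
```

```bash
python3 look.py;python3 go.py .4395 -.2512 .12 90
```

```text
lunch 489
   [570.5  74.8] [56.7 93.8] 88.7 z 0.0499
tin 0
spoon 180
   [ 604.4 -249.7] [ 53.9 187.8] 77.2 z 0.0084
    [ 557.5 -227.     8.3] 18
    [ 579.7 -231.5    9.2] 18
    [ 601.7 -235.6   12.3] 18
    [ 620.8 -240.5   10.8] 18
    [ 632.4 -246.6    9.2] 18
    [ 644.6 -249.3    7.5] 18
    [ 655.  -254.5    8.5] 18
    [ 662.1 -248.1    8.9] 18
    [ 669.2 -254.4    7.8] 18
    [ 676.  -255.5    6.5] 18
[-0.079 -0.138  0.156] [-0.002  0.002  0.435] t 14.325 [ 0.4623 -0.1915  0.1821] [-3.138e+00  1.000e-03  2.255e+00] gap 1.003 [-0.6 -8.8 -1. ]
```

Request:
step_arm --deltas '[[[-0.06,-0.11,0.05],[0,0,0.11]],[[-0.07,-0.133,0.1],[0,0,0.22]],[[-0.07,-0.133,0.15],[0,0,0.33]],[[-0.07,-0.133,0.15],[0,0,0.43]],[[-0.07,-0.133,0.15],[0,0,0.43]]]'

```text
time_s: 14.95
tcp_pos: [0.4445, -0.2376, 0.1223]
orientation: [-3.142, 0.0, 1.604]
wrist_force: [-0.8, -0.4, -0.5]
finger_gap: 0.998
gripper_force: 0.0
```

```bash
python3 go.py .4395 -.2512 .03 90; python3 - <<'E'
from h import *
c=cap("scene"); W=cloud(c);hsv=cv2.cvtColor(c["pixels"],cv2.COLOR_BGR2HSV)
m=(W[...,2]>.024)&(W[...,2]<.04)&(abs(W[...,0]-.44)<.06)&(abs(W[...,1]+.25)<.06)
print(m.sum(),cv2.minAreaRect((W[m][:,:2]*1000).astype(np.float32)))
E
```

```text
[-0.034 -0.014  0.231] [-0.     0.     0.021] t 14.95 [ 0.4445 -0.2376  0.1223] [-3.142  0.     1.604] gap 0.998 [-0.8 -0.4 -0.5]
181 ((442.39739990234375, -250.10060119628906), (54.1146240234375, 47.808773040771484), 68.27129364013672)
```

Request:
step_arm --deltas '[[[-0.034,-0.012,0.0],[0,0,0.02]],[[-0.034,-0.012,0.1],[0,0,0.02]],[[-0.034,-0.012,0.2],[0,0,0.02]],[[-0.034,-0.012,0.23],[0,0,0.02]],[[-0.034,-0.012,0.23],[0,0,0.02]]]'

```text
time_s: 15.62
tcp_pos: [0.4398, -0.2521, 0.0305]
orientation: [-3.141, -0.0, 1.57]
wrist_force: [0.7, -0.1, 0.2]
finger_gap: 0.999
gripper_force: 0.0
```

Request:
step_arm --deltas '[[[0,0,0],[0,0,0]],[[0,0,0],[0,0,0]],[[0,0,0],[0,0,0]],[[0,0,0],[0,0,0]]]' --jaw 0 --grip_force 50

```text
time_s: 16.12
tcp_pos: [0.4407, -0.2523, 0.032]
orientation: [3.14, 0.002, 1.57]
wrist_force: [-2.7, 1.0, 9.3]
finger_gap: 0.641
gripper_force: 51.3
```

Request:
step_arm --deltas '[[[0,0,-0.06],[0,0,0]],[[0,0,-0.14],[0,0,0]],[[0,0,-0.22],[0,0,0]],[[0,0,-0.32],[0,0,0]],[[0,0,-0.35],[0,0,0]]]'

```text
time_s: 16.75
tcp_pos: [0.441, -0.2522, 0.1733]
orientation: [3.138, 0.003, 1.571]
wrist_force: [-0.1, 0.3, -2.1]
finger_gap: 0.638
gripper_force: 53.4
```

```bash
python3 go.py .56 .21 .16 90
```

```text
[1.156 0.297 0.031] [ 0.002  0.002 -0.   ] t 16.75 [ 0.441  -0.2522  0.1733] [3.138e+00 3.000e-03 1.571e+00] gap 0.638 [-0.1  0.3 -2.1]
```

Request:
step_arm --deltas '[[[0.13,0.04,0],[0,0,0]],[[0.26,0.08,0],[0,0,0]],[[0.39,0.12,0],[0,0,0]],[[0.52,0.16,0],[0,0,0]],[[0.65,0.2,0],[0,0,0]]]'

```text
time_s: 17.38
tcp_pos: [0.5201, 0.0097, 0.17]
orientation: [-3.142, 0.001, 1.57]
wrist_force: [0.4, 0.0, -1.8]
finger_gap: 0.638
gripper_force: 53.4
```

Request:
step_arm --deltas '[[[0.13,0.03,0],[0,0,0]],[[0.26,0.06,0],[0,0,0]],[[0.38,0.08,0],[0,0,0]],[[0.5,0.095,0],[0,0,0]],[[0.5,0.095,0],[0,0,0]]]'

```text
time_s: 18.0
tcp_pos: [0.5567, 0.2132, 0.1699]
orientation: [-3.141, -0.002, 1.577]
wrist_force: [-0.5, -0.3, -1.5]
finger_gap: 0.637
gripper_force: 53.4
```

```bash
python3 go.py .56 .212 .0365 90
```

```text
[-0.004  0.009  0.333] [-0.001 -0.002  0.004] t 18.0 [0.5567 0.2132 0.1699] [-3.141e+00 -2.000e-03  1.577e+00] gap 0.637 [-0.5 -0.3 -1.5]
```

Request:
step_arm --deltas '[[[-0.004,0.009,0.1],[0,0,0]],[[-0.004,0.009,0.2],[0,0,0]],[[-0.004,0.009,0.29],[0,0,0]],[[-0.004,0.009,0.32],[0,0,0]],[[-0.004,0.009,0.332],[0,0,0]]]'

```text
time_s: 18.62
tcp_pos: [0.5619, 0.2063, 0.0376]
orientation: [-3.142, 0.0, 1.57]
wrist_force: [-0.4, 0.4, -1.3]
finger_gap: 0.634
gripper_force: 53.5
```

Request:
step_arm --deltas '[[[0,0,0],[0,0,0]],[[0,0,0],[0,0,0]],[[0,0,0],[0,0,0]]]' --jaw 0.9

```text
time_s: 19.0
tcp_pos: [0.5623, 0.2068, 0.0384]
orientation: [3.14, -0.0, 1.57]
wrist_force: [0.0, -0.3, 0.1]
finger_gap: 0.906
gripper_force: 0.0
```

Request:
step_arm --deltas '[[[0,0,-0.06],[0,0,0]],[[0,0,-0.16],[0,0,0]],[[0,0,-0.28],[0,0,0]],[[0,0,-0.37],[0,0,0]]]'

```text
time_s: 19.5
tcp_pos: [0.5621, 0.207, 0.1881]
orientation: [3.139, -0.0, 1.571]
wrist_force: [0.2, -0.4, 0.2]
finger_gap: 0.898
gripper_force: 0.0
```

```bash
python3 go.py .604 -.2368 .16 -14;python3 go.py .604 -.2368 .16 166; python3 - <<'E'
from h import *
for n in("top","scene"):
    c=cap(n); W=cloud(c); hsv=cv2.cvtColor(c["pixels"],cv2.COLOR_BGR2HSV)
    cv2.imwrite(f"pics/s_{n}.png",cv2.resize(c["pixels"][130:220,300:380] if n=="top" else c["pixels"][140:300,100:260],None,fx=6 if n=="top" else 3.5,fy=6 if n=="top" else 3.5))
    s=(W[...,0]>.51)&(W[...,0]<.72)&(W[...,1]>-.275)&(W[...,1]<-.2)&(hsv[...,2]>90)&(hsv[...,1]<90)
    p=W[s]; z=.0073; C=-np.asarray(c["R"]).T@c["t"]
    p=C+(p-C)*((z-C[2])/(p[:,2]-C[2]))[:,None]   # project to plane z
    p=p[p[:,0].argsort()]; print(n,len(p))
    for a in np.array_split(p,10): print('  ',np.round(a.mean(0)[:2]*1000,1),np.round(np.ptp(a[:,1])*1000))
E
```

```text
[-1.109  0.105  0.07 ] [ 1.000e-03 -1.000e-03  1.155e+00] t 19.5 [0.5621 0.207  0.1881] [ 3.139 -0.     1.571] gap 0.898 [ 0.2 -0.4  0.2]
[-1.109  0.105  0.07 ] [ 0.001  0.001 -0.845] t 19.5 [0.5621 0.207  0.1881] [ 3.139 -0.     1.571] gap 0.898 [ 0.2 -0.4  0.2]
top 189
   [ 557.7 -227.1] 14.0
   [ 575.1 -231. ] 14.0
   [ 591.5 -234.2] 11.0
   [ 609.6 -238.3] 11.0
   [ 625.7 -248.5] 35.0
   [ 640.3 -248.5] 35.0
   [ 653.6 -250.7] 28.0
   [ 661.1 -249.7] 31.0
   [ 667.6 -249.8] 31.0
   [ 675.4 -250.9] 24.0
scene 260
   [ 558.9 -224.6] 13.0
   [ 579.  -230.2] 14.0
   [ 598.2 -233.6] 14.0
   [ 617.2 -243.2] 42.0
   [ 631.5 -250.5] 39.0
   [ 644.4 -250.9] 36.0
   [ 653.7 -250. ] 38.0
   [ 660.  -249.7] 42.0
   [ 666.2 -247.5] 30.0
   [ 673.6 -248.3] 26.0
```

View pics/s_top.png

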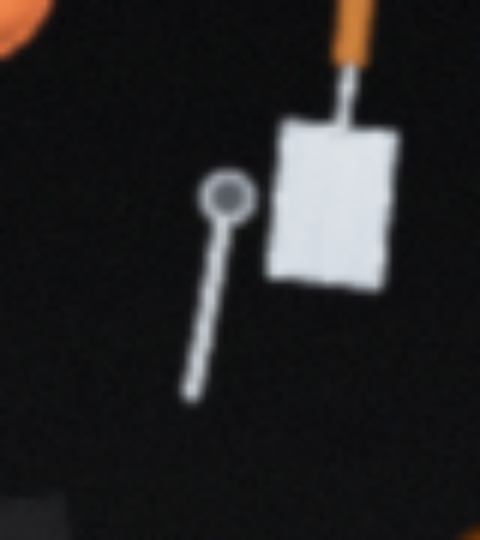

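Request:
step_arm --deltas '[[[-0.14,0.01,0],[0,0,-0.11]],[[-0.28,0.02,0],[0,0,-0.22]],[[-0.42,0.03,0],[0,0,-0.33]],[[-0.56,0.04,0],[0,0,-0.44]],[[-0.7,0.05,0],[0,0,-0.55]]]' --jaw 0.25

```text
time_s: 20.23
tcp_pos: [0.5814, -0.0753, 0.1854]
orientation: [-3.141, 0.0, 2.44]
wrist_force: [0.2, 0.3, 0.1]
finger_gap: 0.25
gripper_force: 0.0
```

```bash
python3 go.py .59 -.234 .12 167.7; python3 look.py | head -4
```

```text
[-0.272 -0.289  0.164] [-0.    0.   -0.31] t 20.225 [ 0.5814 -0.0753  0.1854] [-3.141  0.     2.44 ] gap 0.25 [0.2 0.3 0.1]
lunch 496
   [570.6  74.8] [56.6 93.8] 88.7 z 0.0497
tin 0
spoon 133
```

Request:
step_arm --deltas '[[[-0.09,-0.095,0],[0,0,-0.1]],[[-0.18,-0.19,0.05],[0,0,-0.2]],[[-0.265,-0.28,0.1],[0,0,-0.3]],[[-0.265,-0.28,0.15],[0,0,-0.31]],[[-0.265,-0.28,0.15],[0,0,-0.31]]]'

```text
time_s: 20.9
tcp_pos: [0.5885, -0.2262, 0.1238]
orientation: [3.14, -0.003, 2.92]
wrist_force: [-0.4, 0.2, 0.8]
finger_gap: 0.248
gripper_force: 0.0
```

```bash
python3 go.py .59 -.234 .028 167.7
```

```text
[-0.009 -0.018  0.239] [ 0.001 -0.002 -0.004] t 20.9 [ 0.5885 -0.2262  0.1238] [ 3.14e+00 -3.00e-03  2.92e+00] gap 0.248 [-0.4  0.2  0.8]
```

Request:
step_arm --deltas '[[[-0.005,-0.01,0.08],[0,0,0]],[[-0.005,-0.01,0.15],[0,0,0]],[[-0.005,-0.01,0.15],[0,0,0]],[[-0.005,-0.01,0.15],[0,0,0]]]'

```text
time_s: 21.4
tcp_pos: [0.5916, -0.2307, 0.0674]
orientation: [-3.142, 0.002, 2.922]
wrist_force: [0.6, -0.1, -0.5]
finger_gap: 0.253
gripper_force: 0.0
```

```bash
python3 go.py .59 -.234 .0275 167.7; python3 - <<'E'
from h import *
c=cap("top"); W=cloud(c); cv2.imwrite("pics/sp.png",cv2.resize(c["pixels"][130:230,290:390],None,fx=5,fy=5))
E
```

```text
[ 0.002 -0.009  0.1  ] [-0.     0.001 -0.003] t 21.4 [ 0.5916 -0.2307  0.0674] [-3.142e+00  2.000e-03  2.922e+00] gap 0.253 [ 0.6 -0.1 -0.5]
```

View pics/sp.png

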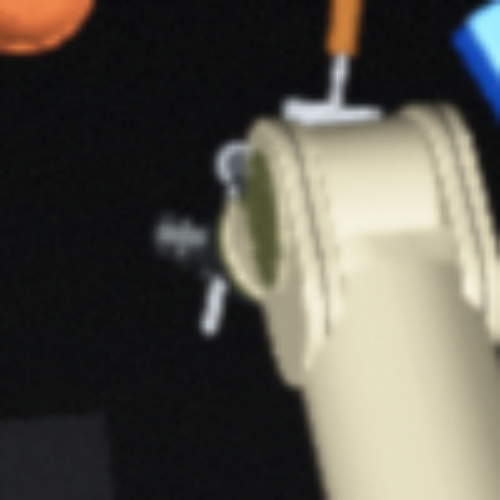

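The arm covers the middle of the spoon, but the handle end at crop (210,330) and the bowl at (233,165) haven't moved. Going down to grasp.

Request:
step_arm --deltas '[[[0,-0.008,0.04],[0,0,0]],[[0,-0.008,0.08],[0,0,0]],[[0,-0.008,0.095],[0,0,0]],[[0,-0.008,0.097],[0,0,0]]]'

```text
time_s: 21.95
tcp_pos: [0.5896, -0.2346, 0.0261]
orientation: [3.141, -0.001, 2.921]
wrist_force: [0.4, -0.3, -0.2]
finger_gap: 0.25
gripper_force: 0.0
```

Request:
step_arm --deltas '[[[0,0,0],[0,0,0]],[[0,0,0],[0,0,0]],[[0,0,0],[0,0,0]]]' --jaw 0 --grip_force 50

```text
time_s: 22.32
tcp_pos: [0.5899, -0.2349, 0.027]
orientation: [-3.141, 0.0, 2.921]
wrist_force: [-0.2, 1.0, -0.0]
finger_gap: 0.071
gripper_force: 48.8
```

Request:
step_arm --deltas '[[[0,0,-0.06],[0,0,0]],[[0,0,-0.16],[0,0,0]],[[0,0,-0.28],[0,0,0]],[[0,0,-0.38],[0,0,0]],[[0,0,-0.38],[0,0,0]]]'

```text
time_s: 22.95
tcp_pos: [0.5917, -0.2347, 0.1841]
orientation: [-3.14, 0.007, 2.922]
wrist_force: [0.5, 0.4, -1.1]
finger_gap: 0.07
gripper_force: 48.8
```

```bash
python3 go.py .54 .145 .17 180; python3 - <<'E'
from h import *
c=cap("scene"); W=cloud(c); cv2.imwrite("pics/sp2.png",cv2.resize(c["pixels"][100:300,130:380],None,fx=3,fy=3))
E
```

```text
[0.333 0.898 0.032] [-0.001  0.004 -0.14 ] t 22.95 [ 0.5917 -0.2347  0.1841] [-3.14   0.007  2.922] gap 0.07 [ 0.5  0.4 -1.1]
```

View pics/sp2.png

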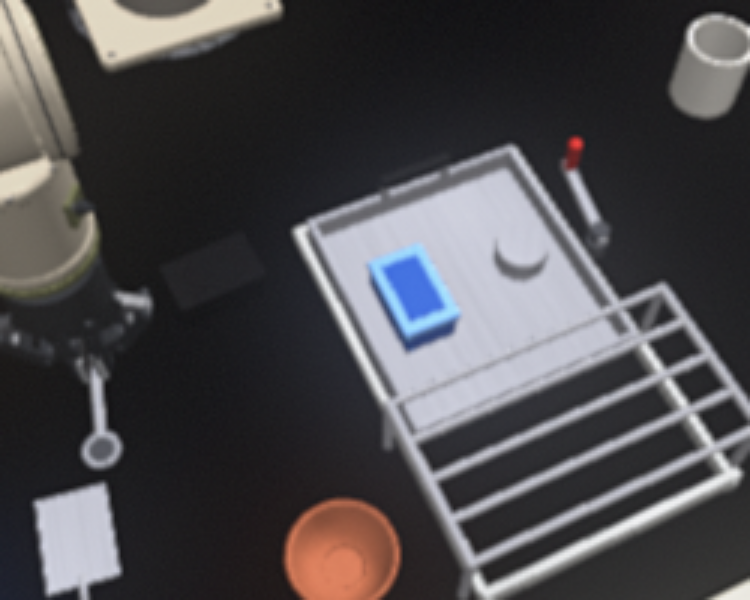

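Spoon held level, with the bowl at crop (100,450). The lunchbox (415,300) and tin (520,255) stand in the tray and the keeper is open.

Request:
step_arm --deltas '[[[0.05,0.13,0],[0,0,-0.02]],[[0.1,0.26,0],[0,0,-0.05]],[[0.15,0.39,0],[0,0,-0.08]],[[0.2,0.52,0],[0,0,-0.11]],[[0.25,0.65,0],[0,0,-0.14]]]'

```text
time_s: 23.62
tcp_pos: [0.548, 0.0422, 0.1783]
orientation: [-3.141, -0.001, -3.141]
wrist_force: [1.3, -0.4, -0.6]
finger_gap: 0.073
gripper_force: 48.8
```

Request:
step_arm --deltas '[[[0.02,0.1,0],[0,0,0]],[[0.02,0.18,0],[0,0,0]],[[0.02,0.265,0],[0,0,0]],[[0.02,0.265,0],[0,0,0]],[[0.02,0.265,0],[0,0,0]]]'

```text
time_s: 24.25
tcp_pos: [0.5408, 0.1461, 0.1783]
orientation: [-3.141, -0.001, 3.141]
wrist_force: [0.6, -0.3, -1.0]
finger_gap: 0.068
gripper_force: 48.9
```

```bash
python3 go.py .54 .143 .032 180
```

```text
[ 0.002 -0.007  0.366] [-0.    -0.001 -0.   ] t 24.25 [0.5408 0.1461 0.1783] [-3.141e+00 -1.000e-03  3.141e+00] gap 0.068 [ 0.6 -0.3 -1. ]
```

Request:
step_arm --deltas '[[[0,-0.007,0.12],[0,0,0]],[[0,-0.007,0.24],[0,0,0]],[[0,-0.007,0.34],[0,0,0]],[[0,-0.007,0.362],[0,0,0]],[[0,-0.007,0.366],[0,0,0]]]'

```text
time_s: 24.88
tcp_pos: [0.5415, 0.1435, 0.0329]
orientation: [3.142, 0.0, 3.14]
wrist_force: [-0.1, -0.1, 0.6]
finger_gap: 0.069
gripper_force: 48.9
```

Request:
step_arm --deltas '[[[0,0,0],[0,0,0]],[[0,0,0],[0,0,0]],[[0,0,0],[0,0,0]]]' --jaw 0.25

```text
time_s: 25.25
tcp_pos: [0.5415, 0.1439, 0.033]
orientation: [-3.141, 0.001, 3.141]
wrist_force: [0.0, 0.1, -0.2]
finger_gap: 0.252
gripper_force: 0.0
```

Request:
step_arm --deltas '[[[0,0,-0.06],[0,0,0]],[[0,0,-0.16],[0,0,0]],[[0,0,-0.28],[0,0,0]],[[0,0,-0.37],[0,0,0]],[[0,0,-0.37],[0,0,0]]]'

```text
time_s: 25.88
tcp_pos: [0.5424, 0.145, 0.1846]
orientation: [3.141, 0.006, -3.142]
wrist_force: [-0.4, -0.5, -0.6]
finger_gap: 0.247
gripper_force: 0.0
```

```bash
python3 go.py .44 .137 .16 90; python3 - <<'E'
from h import *
c=cap("scene"); cv2.imwrite("pics/sp3.png",cv2.resize(c["pixels"][100:340,60:380],None,fx=2.4,fy=2.4))
E
```

```text
[ 0.256 -0.02   0.06 ] [0.003 0.003 1.   ] t 25.875 [0.5424 0.145  0.1846] [ 3.141  0.006 -3.142] gap 0.247 [-0.4 -0.5 -0.6]
```

View pics/sp3.png

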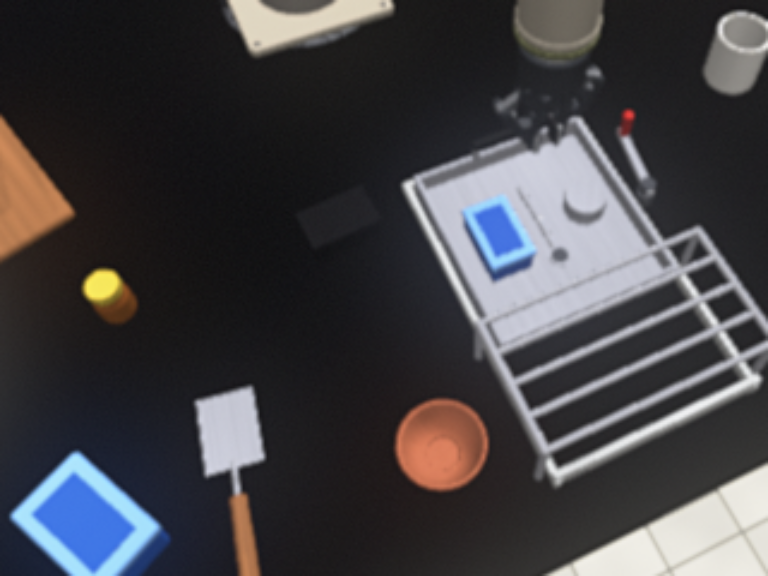

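All three things lie flat and apart in the tray: lunchbox (500,235), spoon (520,190) to (560,255), tin (585,205). Now back to the grip bar.

Request:
step_arm --deltas '[[[0.05,0,0],[0,0,0.11]],[[0.1,0,0],[0,0,0.22]],[[0.15,0,0],[0,0,0.33]],[[0.2,0,0],[0,0,0.44]],[[0.24,0.015,0],[0,0,0.55]]]' --jaw 0.6

```text
time_s: 26.55
tcp_pos: [0.4439, 0.1496, 0.1799]
orientation: [-3.14, -0.0, 2.271]
wrist_force: [-0.1, -0.2, -0.1]
finger_gap: 0.603
gripper_force: 0.0
```

Request:
step_arm --deltas '[[[0,0,0],[0,0,0.11]],[[0,0,0],[0,0,0.22]],[[0,0,0],[0,0,0.33]],[[0,0,0],[0,0,0.45]],[[0,0,0],[0,0,0.45]]]'

```text
time_s: 27.18
tcp_pos: [0.4446, 0.15, 0.18]
orientation: [-3.141, 0.0, 1.572]
wrist_force: [0.5, 0.2, -0.6]
finger_gap: 0.6
gripper_force: 0.0
```

```bash
python3 go.py .444 .138 .07 90;python3 - <<'E'
from h import *
c=cap("scene"); W=cloud(c)
m=(W[...,2]>.05)&(W[...,2]<.08)&(abs(W[...,0]-.44)<.03)&(abs(W[...,1]-.134)<.06)
print(cv2.minAreaRect((W[m][:,:2]*1000).astype(np.float32)))
E
```

```text
[-0.03  -0.001  0.275] [-0.     0.     0.001] t 27.175 [0.4446 0.15   0.18  ] [-3.141  0.     1.572] gap 0.6 [ 0.5  0.2 -0.6]
((445.5195007324219, 137.92506408691406), (14.9392728805542, 81.19499969482422), 0.25886937975883484)
```

Request:
step_arm --deltas '[[[-0.03,0,0.1],[0,0,0]],[[-0.03,0,0.2],[0,0,0]],[[-0.03,0,0.275],[0,0,0]],[[-0.03,0,0.275],[0,0,0]]]'

```text
time_s: 27.72
tcp_pos: [0.4435, 0.1378, 0.0687]
orientation: [-3.137, -0.0, 1.574]
wrist_force: [-1.0, -0.1, 0.6]
finger_gap: 0.596
gripper_force: 0.0
```

Request:
step_arm --deltas '[[[0,0,0],[0,0,0]],[[0,0,0],[0,0,0]],[[0,0,0],[0,0,0]],[[0,0,0],[0,0,0]],[[0,0,0],[0,0,0]]]' --jaw 0 --grip_force 40

```text
time_s: 28.35
tcp_pos: [0.4462, 0.1382, 0.0717]
orientation: [3.139, 0.0, 1.571]
wrist_force: [0.5, -0.8, 7.9]
finger_gap: 0.127
gripper_force: 41.6
```

Request:
step_arm --deltas '[[[0,0.015,0],[0,0,0]],[[0,0.04,0],[0,0,0]],[[0,0.065,0],[0,0,0]],[[0,0.09,0],[0,0,0]],[[0,0.115,0],[0,0,0]]]'

```text
time_s: 28.98
tcp_pos: [0.4874, 0.1395, 0.0714]
orientation: [-3.134, 0.002, 1.573]
wrist_force: [-27.9, -0.1, 35.0]
finger_gap: 0.134
gripper_force: 45.2
```

Request:
step_arm --deltas '[[[0,0.025,0],[0,0,0]],[[0,0.05,0],[0,0,0]],[[0,0.075,0],[0,0,0]],[[0,0.1,0],[0,0,0]],[[0,0.125,0],[0,0,0]]]'

```text
time_s: 29.6
tcp_pos: [0.5383, 0.1395, 0.0715]
orientation: [-3.136, 0.001, 1.573]
wrist_force: [-21.7, 0.7, 24.6]
finger_gap: 0.131
gripper_force: 43.9
```

Request:
step_arm --deltas '[[[0,0.025,0],[0,0,0]],[[0,0.05,0],[0,0,0]],[[0,0.075,0],[0,0,0]],[[0,0.1,0],[0,0,0]],[[0,0.12,0],[0,0,0]]]'

```text
time_s: 30.22
tcp_pos: [0.5869, 0.1393, 0.0716]
orientation: [-3.137, 0.0, 1.572]
wrist_force: [-17.7, 0.5, 19.9]
finger_gap: 0.13
gripper_force: 43.2
```

Request:
step_arm --deltas '[[[0,0.013,0],[0,0,0]],[[0,0.026,0],[0,0,0]],[[0,0.035,0],[0,0,0]],[[0,0.035,0],[0,0,0]],[[0,0.035,0],[0,0,0]]]'

```text
time_s: 30.85
tcp_pos: [0.6013, 0.1393, 0.0716]
orientation: [-3.139, -0.0, 1.572]
wrist_force: [-13.3, 0.7, 13.4]
finger_gap: 0.13
gripper_force: 42.5
```

Request:
step_arm --deltas '[[[0,0.01,0],[0,0,0]],[[0,0.02,0],[0,0,0]],[[0,0.02,0],[0,0,0]],[[0,0.02,0],[0,0,0]]]'

```text
time_s: 31.35
tcp_pos: [0.6043, 0.1393, 0.0715]
orientation: [-3.128, 0.003, 1.574]
wrist_force: [-42.1, -6.0, 36.5]
finger_gap: 0.13
gripper_force: 45.5
```

Request:
step_arm --deltas '[[[0,-0.01,0],[0,0,0]],[[0,-0.015,0],[0,0,0]]]'

```text
time_s: 31.6
tcp_pos: [0.6039, 0.1393, 0.0716]
orientation: [-3.141, -0.001, 1.572]
wrist_force: [-2.9, 1.9, 5.7]
finger_gap: 0.128
gripper_force: 41.5
```

Request:
step_arm --deltas '[[[0,0,0],[0,0,0]],[[0,0,0],[0,0,0]],[[0,0,-0.12],[0,0,0]],[[0,0,-0.24],[0,0,0]],[[0,0,-0.3],[0,0,0]]]' --jaw 0.6

```text
time_s: 32.22
tcp_pos: [0.6061, 0.1381, 0.1932]
orientation: [3.138, -0.001, 1.57]
wrist_force: [0.3, -0.4, 0.4]
finger_gap: 0.601
gripper_force: 0.0
```

```bash
python3 go.py .494 .299 .19 90; python3 - <<'E'
from h import *
for n in ("scene","top"):
    c=cap(n); W=cloud(c);hsv=cv2.cvtColor(c["pixels"],cv2.COLOR_BGR2HSV); cv2.imwrite(f"pics/t_{n}.png",c["pixels"])
    red=((hsv[...,0]<8)|(hsv[...,0]>172))&(hsv[...,1]>130)&(abs(W[...,0]-.5)<.1)&(abs(W[...,1]-.27)<.1)&(W[...,2]>.04)&(W[...,2]<.1)
    print(np.round(W[red].mean(0),4))
    m=(W[...,2]>.05)&(W[...,2]<.08)&(abs(W[...,0]-.597)<.03)&(abs(W[...,1]-.134)<.06)
    if m.any(): print(cv2.minAreaRect((W[m][:,:2]*1000).astype(np.float32)))
E
```

```text
[ 0.402 -0.28   0.007] [ 0.002 -0.    -0.   ] t 32.225 [0.6061 0.1381 0.1932] [ 3.138e+00 -1.000e-03  1.570e+00] gap 0.601 [ 0.3 -0.4  0.4]
[0.4959 0.3037 0.0652]
((603.165771484375, 138.57618713378906), (80.74398803710938, 13.051398277282715), 89.97254180908203)
[0.4947 0.301  0.0755]
```

View pics/t_scene.png

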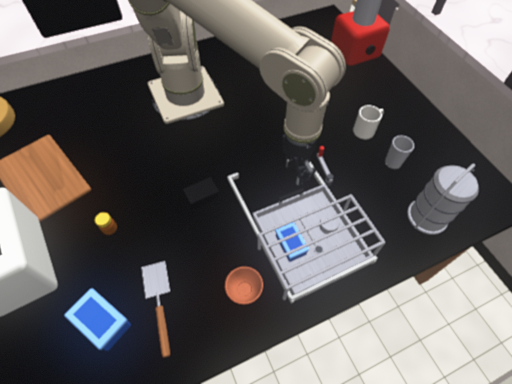

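Tray is home with the things inside it at (292,240), (320,250) and (328,226), and the keeper pin is at (322,150). Now I'll shut the keeper.

Request:
step_arm --deltas '[[[0.13,-0.09,0],[0,0,0]],[[0.26,-0.18,0],[0,0,0]],[[0.407,-0.28,0],[0,0,0]],[[0.407,-0.28,0.05],[0,0,0]],[[0.407,-0.28,0.05],[0,0,0]]]' --jaw 0.5

```text
time_s: 32.95
tcp_pos: [0.4924, 0.3, 0.1682]
orientation: [-3.139, 0.002, 1.572]
wrist_force: [1.3, -0.9, -0.1]
finger_gap: 0.496
gripper_force: 0.0
```

```bash
python3 go.py .4945 .3005 .079 90
```

```text
[0.002 0.006 0.223] [-0.002  0.001  0.   ] t 32.95 [0.4924 0.3    0.1682] [-3.139e+00  2.000e-03  1.572e+00] gap 0.496 [ 1.3 -0.9 -0.1]
```

Request:
step_arm --deltas '[[[0,0.005,0.08],[0,0,0]],[[0,0.005,0.16],[0,0,0]],[[0,0.005,0.222],[0,0,0]],[[0,0.005,0.222],[0,0,0]]]'

```text
time_s: 33.45
tcp_pos: [0.4956, 0.2982, 0.0797]
orientation: [-3.139, 0.002, 1.567]
wrist_force: [0.3, 0.5, 0.9]
finger_gap: 0.496
gripper_force: 0.0
```

Request:
step_arm --deltas '[[[0,0,0],[0,0,0]],[[0,0,0],[0,0,0]],[[0,0,0],[0,0,0]],[[0,0,0],[0,0,0]]]' --jaw 0 --grip_force 30

```text
time_s: 33.95
tcp_pos: [0.4946, 0.3013, 0.0828]
orientation: [-3.141, -0.0, 1.571]
wrist_force: [-6.0, -0.5, 4.2]
finger_gap: 0.146
gripper_force: 30.1
```

Request:
step_arm --deltas '[[[-0.03,0,0],[0,0,0]],[[-0.059,0.002,0],[0,0,0]],[[-0.112,0.018,0],[0,0,0]],[[-0.159,0.047,0],[0,0,0]],[[-0.197,0.086,0],[0,0,0]]]'

```text
time_s: 34.58
tcp_pos: [0.523, 0.2167, 0.0808]
orientation: [-3.127, 0.013, 1.572]
wrist_force: [-31.1, -26.2, 25.3]
finger_gap: 0.146
gripper_force: 29.1
```

Request:
step_arm --deltas '[[[-0.028,0.048,0],[0,0,0]],[[-0.04,0.089,0],[0,0,0]],[[-0.045,0.12,0],[0,0,0]],[[-0.045,0.133,0],[0,0,0]],[[-0.045,0.143,0],[0,0,0]]]'

```text
time_s: 35.2
tcp_pos: [0.5828, 0.1975, 0.0802]
orientation: [-3.13, 0.012, 1.568]
wrist_force: [-35.1, -23.8, 20.5]
finger_gap: 0.143
gripper_force: 39.2
```

Request:
step_arm --deltas '[[[0,0,0],[0,0,0]],[[0,0,0],[0,0,0]]]'

```text
time_s: 35.45
tcp_pos: [0.5826, 0.1976, 0.0803]
orientation: [-3.131, 0.012, 1.568]
wrist_force: [-24.4, -22.5, 14.0]
finger_gap: 0.141
gripper_force: 37.9
```

Request:
step_arm --deltas '[[[0.012,0.004,0],[0,0,0]],[[0.012,0.008,0],[0,0,0]],[[0.012,0.008,0],[0,0,0]]]'

```text
time_s: 35.83
tcp_pos: [0.5832, 0.1978, 0.0801]
orientation: [-3.123, 0.021, 1.566]
wrist_force: [-45.0, -41.8, 34.5]
finger_gap: 0.146
gripper_force: 41.1
```

Request:
step_arm --deltas '[[[0,0,0],[0,0,0]],[[0,0,0],[0,0,0]],[[0,0,-0.1],[0,0,0]],[[0,0,-0.24],[0,0,0]],[[-0.05,-0.1,-0.36],[0,0,0]]]' --jaw 0.5

```text
time_s: 36.45
tcp_pos: [0.5532, 0.1909, 0.2261]
orientation: [3.139, -0.003, 1.571]
wrist_force: [0.1, -1.4, 1.8]
finger_gap: 0.5
gripper_force: 0.0
```

Request:
step_arm --deltas '[[[-0.1,-0.1,-0.05],[0,0,0]],[[-0.25,-0.15,-0.05],[0,0,0]],[[-0.4,-0.2,-0.05],[0,0,0]],[[-0.55,-0.25,-0.05],[0,0,0]],[[-0.55,-0.25,-0.05],[0,0,0]]]'

```text
time_s: 37.08
tcp_pos: [0.451, -0.0349, 0.244]
orientation: [3.14, 0.003, 1.563]
wrist_force: [0.6, 1.0, 0.2]
finger_gap: 0.5
gripper_force: 0.0
```

```bash
python3 - <<'E'
from h import *
for n in ("scene","top"):
    c=cap(n); W=cloud(c);hsv=cv2.cvtColor(c["pixels"],cv2.COLOR_BGR2HSV)
    cv2.imwrite(f"pics/f_{n}.png",cv2.resize(c["pixels"][130:310,200:400] if n=="scene" else c["pixels"][90:240,160:290],None,fx=4 if n=="top" else 3.3,fy=4 if n=="top" else 3.3))
    red=((hsv[...,0]<8)|(hsv[...,0]>172))&(hsv[...,1]>130)&(abs(W[...,0]-.57)<.1)&(abs(W[...,1]-.22)<.1)&(W[...,2]>.04)&(W[...,2]<.1)
    print(np.round(W[red].mean(0),4))
    m=(W[...,2]>.055)&(W[...,2]<.08)&(abs(W[...,0]-.6)<.025)&(abs(W[...,1]-.138)<.05)
    if m.any(): print(cv2.minAreaRect((W[m][:,:2]*1000).astype(np.float32)))
    m=(W[...,2]>.025)&(W[...,2]<.042)&(abs(W[...,0]-.58)<.02)&(W[...,1]>.2)&(W[...,1]<.285)
    q=W[m]; print('bar',len(q), np.polyfit(q[:,1],q[:,0],1))
    m=(W[...,2]>.08)&(W[...,2]<.1)&(W[...,0]>.67); q=W[m][:,:2]; q=q[(abs(q[:,1]-.137)<.17)&(q[:,0]<.9)]; print('rack',cv2.minAreaRect((q*1000).astype(np.float32)))
E
```

```text
[0.5824 0.2022 0.0692]
((602.754638671875, 138.9878692626953), (13.395452499389648, 81.68842315673828), 0.550976574420929)
bar 126 [-0.07711356  0.6036159 ]
rack ((772.8323364257812, 138.20455932617188), (169.64276123046875, 302.4700622558594), 0.19325628876686096)
[0.5815 0.2004 0.0748]
((604.6110229492188, 137.52099609375), (12.053975105285645, 78.95806884765625), 0.2529299855232239)
bar 95 [-0.09973808  0.60922363]
rack ((774.9464721679688, 135.5139923095703), (170.6460418701172, 302.8814392089844), 0.3711628019809723)
```

View pics/f_top.png

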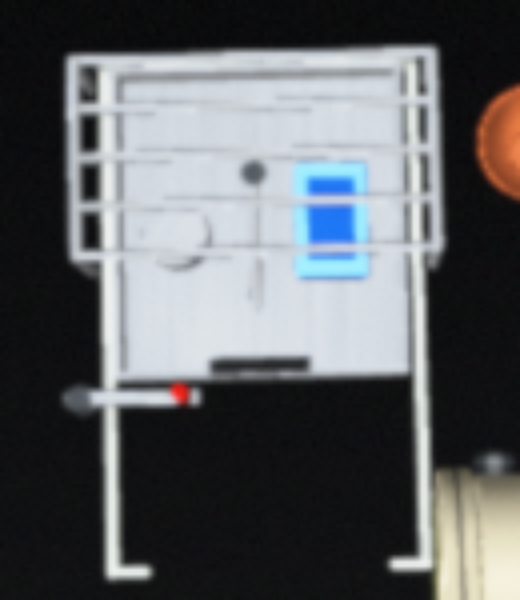

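View pics/f_scene.png

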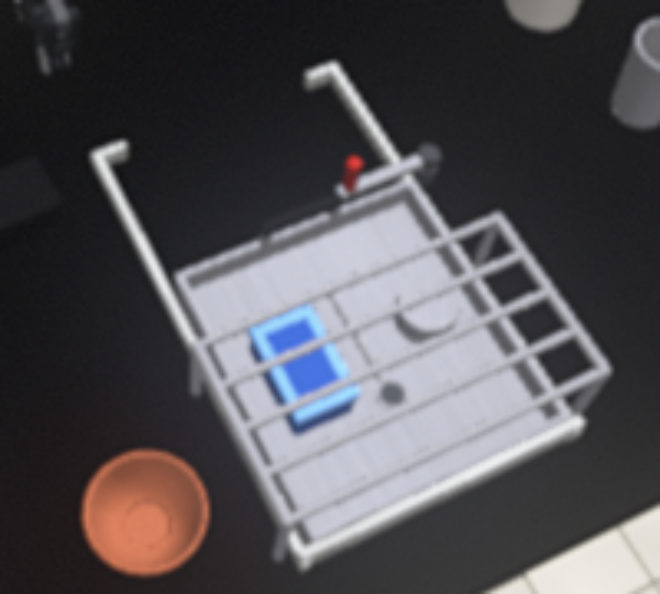

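The keeper lies square across the tray's front with the pin at x = 0.5815 (0.582 expected when shut). Lunchbox, spoon and tin lie apart inside the walls. Handing in.

```bash
python3 -c "
from rig import arm
print(arm.state()['qd'].round(3)); print(arm.sign_off())"
```

```text
[-0.036  0.02  -0.027 -0.011  0.002  0.    -0.011]
the job is handed in; nothing more can be done
None
```

The job is handed in, with no verdict returned: the three lunch things present (blue lunchbox, teaspoon, round tin; no green lid or snack box seen) lie flat and apart in the tray, which is home against its back stop with the keeper shut.

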